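# Cap the fluorometer and hold its shutter open for a reading

## Robot

A 6-joint arm with a two-finger parallel gripper is mounted at the origin on the work surface. World frame = base frame: x ahead of the robot, y to its left, z up, the work surface at z = 0. Lengths are in mm, angles in rad, forces in N, time in s.
With the tool pointing down it reaches from about 275 to 1000 mm from the base axis. Payload 8.4 kg.
Tool frame: the origin (TCP) lies on the centre line of the jaws, within the pads' length; the fingertips stand 17 mm ahead of it and the grasp point (between the pads) lies 2 mm behind it (r.tcp_to_tips is the z of the fingertips in the tool frame, in mm); z points along the fingers, y is the direction in which the jaws open and shut (so a half turn about z gives the same grasp; the last joint's range is limited). The gripper opens to 85 mm and grips with 20 to 120 N. Pads are 22 mm wide; open, the fingers measure 114 mm over their backs; the gripper's body (76 mm by 85 mm) begins 54 mm behind the grasp point. The pads swing forward as they close: fully open they stand 13 mm farther back than shut.
Start: joints at [-1.27, 0.353, 1.633, -0, 1.155, -0.002], TCP at [186.37, -596.569, 223.381] pointing down, gripper open.
Joint ranges: [-2.63, 2.63], [-0.92, 2.1], [0.06, 2.66], [-1.3, 4.44], [0, 2.69], [-3.02, 3.02]. Speed limits (rad/s): [2.22, 2.22, 2.79, 3.14, 3.14, 3.14].

## Interface

Orientations are given as [roll, pitch, yaw] about the fixed x, y, z axes, in that order (R = Rz(yaw) Ry(pitch) Rx(roll)).
In Python, from rig import r, cams, job gives the robot as it stands.
- The arm moves only by the tool drive_tool, never from a script. Its argument "deltas" is a list of rows, each a list of 4 numbers: the shift along the tool's x, y, z in cm, then the turn about the tool's z in rad. In form: [[x, y, z, roll], ...]. A call has 1 to 12 rows; each row shifts and turns the commanded pose from where the row before left it, along the tool's axes as they then stand; what a row does not reach is not made up. A row lasts 1/12 s, in which the tool goes at most 41.7 mm and 7.16 degrees, less where a joint would pass 70% of its speed; a pose out of reach is approached as far as the arm can. A call with a gripper value outside its range is refused whole. "jaw" is the closure, from 0 (fully open) to 1 (shut), set as the call begins (left out, the last holds). The fingers move at their own pace and stop on an object; "force" is the grip in N (left out, the last holds). Time passes only in rows, so rows that do not move let the fingers close. It gives the time, the measured TCP pose, the force and the opening at its end, in the units of the state.
- r.sense(): the state, without advancing time (a new reading comes with each control period).
- cams.grab_frame(name): name is "scene" or "top"; returns (picture, depth): 384x512x3 uint8, red, green, blue; 384x512 float32, mm along the optical axis (not along the pixel's ray), 0 where there is no reading.
- cams.camera_params(name): a dict with "fx", "fy", "cx", "cy" (pixels), "R" (3x3) and "t" (3): a world point X has camera coordinates R X + t. Camera axes: x right, y down, z forward; pixel columns grow to the right and rows downward; lengths in mm; the calibration is good to about 2 mm. A picture is of the moment at which its call begins. camera_params takes no time and is no camera call.
- job.sign_off(): hands the job in, once; it reports no verdict.
The state is a dict: "clock": time; "qpos": joint angles; "qvel": joint speeds; "joint_efforts": joint torques, N m; "eef_pos": TCP position; "tcp_rot": TCP orientation; "contact_force": force on the tool from outside, world axes, zero at the start; "wrist_torque": the same for the moment, N m; "opening": opening from 0.0 (shut) to 1.0 (fully open).
Only numpy, scipy, OpenCV 4.12 (cv2) and the standard library are available. Lean on these libraries where they do the work, as an engineer would, in place of code of your own. Each camera call takes 0.05 s, during which the arm holds its last target. There are 200 camera calls.

## Task

The vial is already in the fluorometer's sample well: pick up the light-tight cap from the bench and put it over the well so that it sits fully down on the deck, without dropping it, and let it go. Only then - the shutter must never be opened on an uncovered well - pull the spring-return shutter knob on the instrument's side straight out until the engraved ring on its rod stands at the face of the bush, and keep holding it there for the reading: the program finishes with the gripper still holding the knob at the mark, as it springs shut when let go. Leave the other things on the bench where they are.

Things in the scene. Friction and masses are not known exactly. Their poses are not given: they have to be found in the camera images.
- fluorometer: Bench fluorometer, fixed: white case 200 (x) x 260 (y) x 110 mm high; deck with a blue control panel on its right half (seen from the front), sample well on the left half, lamp housing 56 mm deep rising to 138 mm along the rear edge. Origin: centre of its underside. x from front to rear, y to its left, z up; at yaw 0 its front faces the robot; turned up to 0.25 rad either way.
- well_seat (a point): Centre of the sample well at deck height, 110 mm above the bench, at x -35, y +62 mm on the fluorometer; same axes. A black collar 36 mm in diameter with a bevelled top stands 14 mm above the deck, and in it a white-capped vial 25 mm in diameter whose top is 37 mm above the deck. The cap goes over both, its rim on the flat deck. The lamp housing begins 75 mm behind.
- cap: Light-tight cap: a plain black round cup, mouth down, ribbed on its upper half; 50 mm in diameter, 58 mm high, about 70 g, wall 4 mm (inside 42 mm in diameter, 52 mm deep), so 3 mm of play round the collar. Starts mouth down on the bench left of the fluorometer, in one of three places shared with jar and beaker. Origin: centre of its rim (underside); z up.
- bush_face (a point): Centre of the outer face of the aluminium bush (26 mm in diameter) on the fluorometer's right side, 66 mm above the bench and 16 mm out from the case; the shutter rod comes out of it. Axes as the fluorometer's: the rod is pulled along -y.
- shutter (a joint): Travel of the shutter rod out of the bush in m: 0 at rest (shut), grows as the knob is pulled along the fluorometer's -y; stop at 0.055. At 0.032 the dark engraved ring (3 mm wide, inside the bush at rest) stands at the bush's face: the mark. The spring pulls back with 3.3 N at rest, 10.3 N at the mark, 15.4 N at the stop, and shuts it when let go.
- knob: Shutter knob: a black ribbed cylinder 26 mm in diameter, 32 mm long, lying along the fluorometer's y on the end of a steel rod 10 mm in diameter; does not turn. Origin: its centre, 66 mm above the bench, at rest 34 mm out from the bush's face (18 mm of bare rod between) and 50 mm out from the case, which is 110 mm high beside it. Axes as the fluorometer's.
- jar: Bystander: small amber glass jar with a black lid, 52 mm in diameter, 66 mm high, standing on the bench left of the fluorometer; may be in any of the three places there. Origin: centre of its underside.
- beaker: Bystander: empty glass beaker, 54 mm in diameter, 68 mm high, open at the top, standing on the bench left of the fluorometer. Origin: centre of its underside.
- vial_rack: Bystander: grey block 60 x 150 x 30 mm with vials standing in it, 67 mm high in all, on the bench to the right of the robot. Origin: centre of its underside.
- tweezers: Bystander: steel tweezers 120 mm long, 6 mm high, lying on the bench before the fluorometer. Origin: centre, on the bench.
- timer: Bystander: white lab timer 62 x 62 x 18 mm lying on the bench to the right of the fluorometer's front. Origin: centre of its underside.
- petri_dish: Bystander: closed glass petri dish, 62 mm in diameter, 15 mm high, on the bench to the right of the fluorometer. Origin: centre of its underside.

How it is judged:
By the outcome, as a careful person would: the job done as asked, in the order asked, and still so for the second after the job is handed in, while the arm keeps its last pose, push and grip.
It also fails if it takes over 45 s, if anything falls off the work surface, if the arm or the gripper's body presses on something with over 40 N, if the wrist force passes 120 N, or if a joint passes its speed limit or range.

## Working session

There is one attempt and no reset: what is moved stays moved. The work goes in short steps, Python scripts to look and compute and a tool call to move; the robot and the scene stay as the last step left them, time stands still between calls to the robot, and variables do not carry over. Pictures are saved under pics/ and viewed, about 8 in all and at most 12, crops included, and the job is handed in when it is done.

Besides the shell and the picture viewer there is one more tool, called after "Call:" in YAML: its name, and indented under it one key for each argument. drive_tool: Moves the arm, as the interface text tells. Its arguments: {"type":"object","properties":{"deltas":{"type":"array"},"jaw":{"type":"number"},"force":{"type":"number"}},"required":["deltas"]}

```bash
ls; mkdir -p pics; python3 - <<'E'
from rig import r,cams
import cv2,numpy as np
for n in("scene","top"):
    p,d=cams.grab_frame(n); cv2.imwrite(f"pics/{n}0.png",p[:,:,::-1]); np.savez(f"pics/{n}0.npz",p=p,d=d)
    c=cams.camera_params(n); print(n,c["fx"],c["cx"],c["cy"],"pos",(-np.array(c["R"]).T@c["t"]).round(), np.array(c["R"]).round(2).tolist())
a=cv2.imread("pics/scene0.png");b=cv2.imread("pics/top0.png")
cv2.imwrite("pics/both0.png",np.vstack([a,b])[:, :]) 
print(r.sense(), r.tcp_to_tips)
E
```

```text
pics
scene 382.9350024517853 254.4411190108321 193.49932786842447 pos [1341. -421.  845.] [[0.45, 0.9, -0.01], [0.57, -0.29, -0.77], [-0.69, 0.34, -0.64]]
top 353.72851972416964 254.40322373668562 188.27274580744944 pos [ 374.  -12. 1051.] [[-0.01, -1.0, 0.0], [-0.99, 0.01, -0.14], [0.14, -0.0, -0.99]]
{'clock': 0.1, 'qpos': array([-1.27037658e+00,  3.53609889e-01,  1.63405894e+00,  4.61659712e-06,
        1.15521540e+00, -2.42658440e-03]), 'qvel': array([ 9.89442214e-05, -1.24522532e-03, -1.90890760e-03,  7.39241959e-04,
        4.94804507e-04,  7.81970563e-05]), 'joint_efforts': array([ 3.17040235e-05, -6.06358910e+01, -3.42819500e+01, -1.27439266e-04,
        3.90587171e-03, -2.55047661e-05]), 'eef_pos': array([ 186.25293133, -596.13718835,  222.71775837]), 'tcp_rot': array([-3.14030109e+00, -7.35532556e-06,  3.02844462e-01]), 'contact_force': array([ 0.04802848, -0.44143157,  0.38664793]), 'wrist_torque': array([0.05671381, 0.01079995, 0.00785678]), 'opening': 0.9977147913751713} 17.0
```

View pics/top0.png

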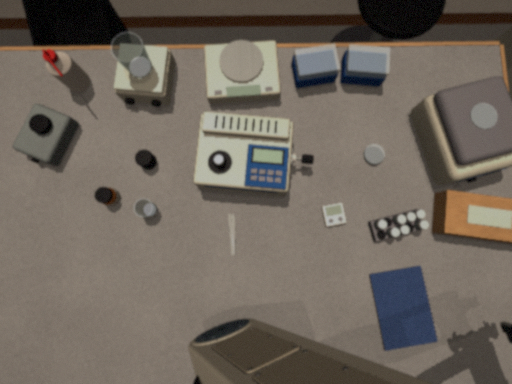

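View pics/scene0.png

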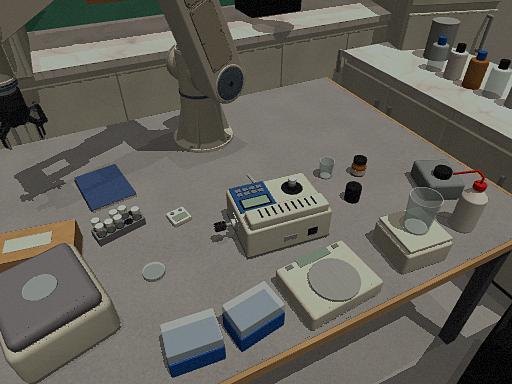

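Top view: the cap is at about (146,160), the jar at (106,196), the beaker at (146,208), the well at (219,160) and the knob at (307,159). Scene view: the cap is at (352,192) and the knob at (220,226).

```bash
cat > h.py <<'E'
import numpy as np,cv2
from rig import r,cams
def cloud(n,d):
    c=cams.camera_params(n);v,u=np.mgrid[:d.shape[0],:d.shape[1]]
    P=np.dstack([(u-c["cx"])/c["fx"]*d,(v-c["cy"])/c["fy"]*d,d])
    return (P-np.array(c["t"]))@np.array(c["R"])
def ray(n,u,v,z):
    c=cams.camera_params(n);R=np.array(c["R"]);o=-R.T@c["t"]
    w=R.T@[(u-c["cx"])/c["fx"],(v-c["cy"])/c["fy"],1]
    return (o+w*(z-o[2])/w[2])
def proj(n,X):
    c=cams.camera_params(n);q=np.array(c["R"])@X+c["t"];return q[0]/q[2]*c["fx"]+c["cx"],q[1]/q[2]*c["fy"]+c["cy"]
E
python3 - <<'E'
from h import *
np.set_printoptions(precision=1,suppress=True)
def seg(n,box,zlo,zhi):
    f=np.load(f"pics/{n}0.npz");W=cloud(n,f["d"].astype(float));u0,v0,u1,v1=box
    m=np.zeros(f["d"].shape,bool);m[v0:v1,u0:u1]=1
    return m&(W[...,2]>zlo)&(W[...,2]<zhi)&(f["d"]>0),W,f["p"]
# top
for name,box,zl,zh,h in[("cap",(130,145,162,176),45,75,58),("jar",(92,182,120,208),50,80,66),("vialtop",(205,145,232,175),138,165,147)]:
    m,W,p=seg("top",box,zl,zh);v,u=np.nonzero(m);print(name,m.sum(),np.median(W[m],0),"ray",ray("top",u.mean(),v.mean(),h),"ext",np.ptp(W[m],axis=0))
for nm,zl,zh,box in[("deck",103,117,(180,100,300,200)),("housing",130,146,(195,105,300,142))]:
    m,W,p=seg("top",box,zl,zh);m=cv2.morphologyEx(m.astype(np.uint8),cv2.MORPH_OPEN,np.ones((3,3)))>0
    P=W[m];q=cv2.minAreaRect(P[:,:2].astype(np.float32));print(nm,len(P),np.median(P[:,2]),q,cv2.boxPoints(q).tolist())
m,W,p=seg("top",(297,148,320,170),55,95);v,u=np.nonzero(m);P=W[m];print("knobrod",len(P),P.min(0),P.max(0))
hi=m&(W[...,2]>70);print("knob rect",cv2.minAreaRect(W[hi][:,:2].astype(np.float32)),np.median(W[hi][:,2]))
for name,box,zl,zh,h in[("cap",(340,178,364,206),50,75,58),("vialtop",(280,170,304,186),142,165,147)]:
    m,W,p=seg("scene",box,zl,zh);v,u=np.nonzero(m);print("scene",name,m.sum(),np.median(W[m],0),W[m].min(0),W[m].max(0))
m,W,p=seg("scene",(208,215,245,240),45,95);P=W[m];print("scene knob",len(P),P.min(0),P.max(0))
for n,b,k in(("top",(180,100,330,210),4),("scene",(200,150,380,260),4)):
    im=np.load(f"pics/{n}0.npz")["p"][b[1]:b[3],b[0]:b[2],::-1];cv2.imwrite(f"pics/{n}_crop.png",cv2.resize(im,None,fx=k,fy=k,interpolation=2))
E
```

```text
cap 251 [602.2 301.   57.1] ray [602.2 301.   58. ] ext [50.7 48.9 17.1]
jar 239 [495.5 408.9  65.5] ray [495.9 408.3  66. ] ext [44.6 45.3 19. ]
vialtop 74 [575.9  78.9 146.5] ray [575.1  78.1 147. ] ext [23.7 23.5 11.9]
deck 3849 110.13146946544732 ((601.7493896484375, 13.766830444335938), (259.9457702636719, 194.60853576660156), 84.94696044921875) [[493.37554931640625, -107.13056945800781], [687.2277221679688, -124.27128601074219], [710.1232299804688, 134.6642303466797], [516.2710571289062, 151.80494689941406]]
housing 1756 137.48062307339197 ((671.9995727539062, 6.282501220703125), (235.70291137695312, 56.8787727355957), 84.1942367553711) [[631.7846069335938, -108.08761596679688], [688.3716430664062, -113.84126281738281], [712.2145385742188, 120.65261840820312], [655.6275024414062, 126.40626525878906]]
knobrod 126 [ 577.6 -182.2   55.7] [ 605.2 -136.8   81.7]
knob rect ((592.28857421875, -159.72470092773438), (45.62752151489258, 24.537670135498047), 81.6111068725586) 76.6369961502777
scene cap 140 [608.3 301.1  57.5] [582.  277.6  50.3] [631.5 328.2  61.1]
scene vialtop 39 [578.3  77.6 147.6] [566.3  67.3 143. ] [589.8  90.3 150.8]
scene knob 297 [ 546.2 -182.5   45.2] [ 668.  -110.5   94.8]
```

View pics/top_crop.png

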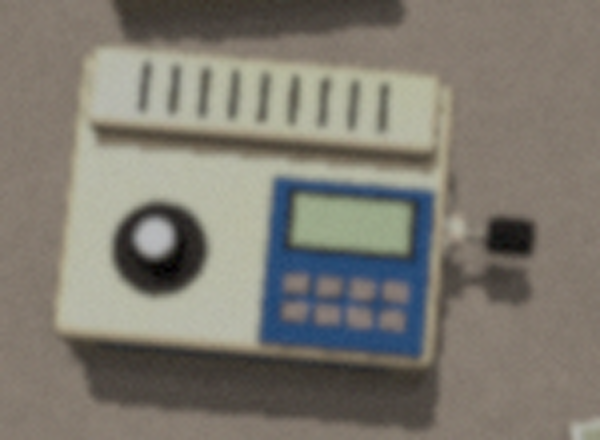

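Measured: fluorometer yaw about -0.088, well at (575.5, 78.5), cap at (602, 301), knob at about (592, -160). The sizes and heights match the given ones. I'll use one tool yaw of 1.483 for both grasps, so tool x is the fluorometer's +y and tool y its +x.

Call:
drive_tool:
  deltas:
    - [0, 0, 0, -0.118]
    - [0, 0, 0, -0.118]
    - [0, 0, 0, -0.118]
    - [0, 0, 0, -0.118]
    - [0, 0, 0, -0.118]
    - [0, 0, 0, -0.118]
    - [0, 0, 0, -0.118]
    - [0, 0, 0, -0.118]
    - [0, 0, 0, -0.118]
    - [0, 0, 0, -0.118]
    - [0, 0, 0, 0]
    - [0, 0, 0, 0]
  jaw: 0
  force: 40

```text
clock: 1.1
eef_pos: [186.3, -596.4, 223.1]
tcp_rot: [-3.141, -0.001, 1.479]
contact_force: [-0.1, -0.0, -0.6]
opening: 1.004
```

Call:
drive_tool:
  deltas:
    - [3.1, 1.12, 0, 0]
    - [3.1, 1.12, 0, 0]
    - [3.1, 1.12, 0, 0]
    - [3.1, 1.12, 0, 0]
    - [3.1, 1.12, 0, 0]
    - [3.1, 1.12, 0, 0]
    - [3.1, 1.12, 0, 0]
    - [3.1, 1.12, 0, 0]
    - [3.1, 1.12, 0, 0]
    - [3.1, 1.12, 0, 0]

```text
clock: 1.93
eef_pos: [325.5, -296.1, 223.5]
tcp_rot: [3.141, 0.0, 1.478]
contact_force: [0.9, -0.1, -0.1]
opening: 0.999
```

Call:
drive_tool:
  deltas:
    - [3.1, 1.12, 0, 0]
    - [3.1, 1.12, 0, 0]
    - [3.1, 1.12, 0, 0]
    - [3.1, 1.12, 0, 0]
    - [3.1, 1.12, 0, 0]
    - [3.1, 1.12, 0, 0]
    - [3.1, 1.12, 0, 0]
    - [3.1, 1.12, 0, 0]
    - [3.1, 1.12, 0, 0]
    - [3.1, 1.12, 0, 0]

```text
clock: 2.77
eef_pos: [464.4, 3.0, 223.5]
tcp_rot: [3.141, 0.0, 1.478]
contact_force: [0.1, -1.3, -0.7]
opening: 0.998
```

Call:
drive_tool:
  deltas:
    - [3.1, 1.12, 0, 0]
    - [3.1, 1.12, 0, 0]
    - [3.1, 1.12, 0, 0]
    - [3.1, 1.12, 0, 0]
    - [3.1, 1.12, 0, 0]
    - [3.1, 1.12, 0, 0]
    - [3.1, 1.12, 0, 0]
    - [3.1, 1.12, 0, 0]
    - [3.1, 1.12, 0, 0]
    - [3.1, 1.12, 0, 0]
    - [0, 0, 0, 0]
    - [0, 0, 0, 0]

```text
clock: 3.77
eef_pos: [602.8, 301.6, 222.6]
tcp_rot: [-3.141, 0.0, 1.481]
contact_force: [-1.1, -0.7, -0.7]
opening: 1.001
```

Call:
drive_tool:
  deltas:
    - [0, 0, 2.5, 0]
    - [0, 0, 2.5, 0]
    - [0, 0, 2.5, 0]
    - [0, 0, 2.5, 0]
    - [0, 0, 2.5, 0]
    - [0, 0, 2.5, 0]
    - [0, 0, 1.5, 0]
    - [0, 0, 1.0, 0]
    - [0, 0, 0.7, 0]
    - [0, 0, 0, 0]
    - [0, 0, 0, 0]

```text
clock: 4.68
eef_pos: [603.1, 300.1, 42.0]
tcp_rot: [3.141, -0.0, 1.482]
contact_force: [0.7, 0.1, 1.1]
opening: 1.001
```

Call:
drive_tool:
  deltas:
    - [0, 0, 0, 0]
    - [0, 0, 0, 0]
    - [0, 0, 0, 0]
    - [0, 0, 0, 0]
    - [0, 0, 0, 0]
    - [0, 0, 0, 0]
    - [0, 0, 0, 0]
    - [0, 0, 0, 0]
  jaw: 1
  force: 35

```text
clock: 5.35
eef_pos: [603.3, 300.6, 42.6]
tcp_rot: [3.14, -0.001, 1.483]
contact_force: [-0.8, -0.7, 5.3]
opening: 0.526
```

Call:
drive_tool:
  deltas:
    - [0, 0, -0.5, 0]
    - [0, 0, -1.5, 0]
    - [0, 0, -2.5, 0]
    - [0, 0, -2.5, 0]
    - [0, 0, -2.5, 0]
    - [0, 0, -2.5, 0]
    - [0, 0, -2.5, 0]
    - [0, 0, -2.5, 0]
    - [0, 0, -1, 0]
    - [0, 0, 0, 0]
    - [0, 0, 0, 0]

```text
clock: 6.27
eef_pos: [602.6, 300.3, 221.1]
tcp_rot: [3.141, -0.0, 1.483]
contact_force: [0.1, -0.4, -1.1]
opening: 0.526
```

Call:
drive_tool:
  deltas:
    - [-1.2, -0.08, 0, 0]
    - [-2.1, -0.08, 0, 0]
    - [-2.4, -0.08, 0, 0]
    - [-2.5, -0.08, 0, 0]
    - [-2.5, -0.08, 0, 0]
    - [-2.5, -0.08, 0, 0]
    - [-2.5, -0.08, 0, 0]
    - [-2.4, -0.08, 0, 0]
    - [-2.1, -0.06, 0, 0]
    - [-1.4, -0.05, 0, 0]
    - [-0.7, 0, 0, 0]
    - [0, 0, 0, 0]

```text
clock: 7.27
eef_pos: [575.1, 77.4, 220.5]
tcp_rot: [-3.14, 0.0, 1.481]
contact_force: [-0.3, 0.1, -1.4]
opening: 0.52
```

```bash
python3 - <<'E'
from h import *
np.set_printoptions(precision=1,suppress=True)
s=r.sense();print(s["eef_pos"],s["contact_force"],s["opening"])
ims=[]
for n,b in(("scene",(230,90,350,230)),("top",(160,90,280,230))):
    p,d=cams.grab_frame(n);np.savez(f"pics/{n}1.npz",p=p,d=d)
    ims.append(cv2.resize(p[b[1]:b[3],b[0]:b[2],::-1],None,fx=3.3,fy=4,interpolation=2))
cv2.imwrite("pics/hold1.png",np.hstack(ims))
E
```

```text
[575.1  77.4 220.5] [-0.3  0.1 -1.4] 0.5203292685177637
```

View pics/hold1.png

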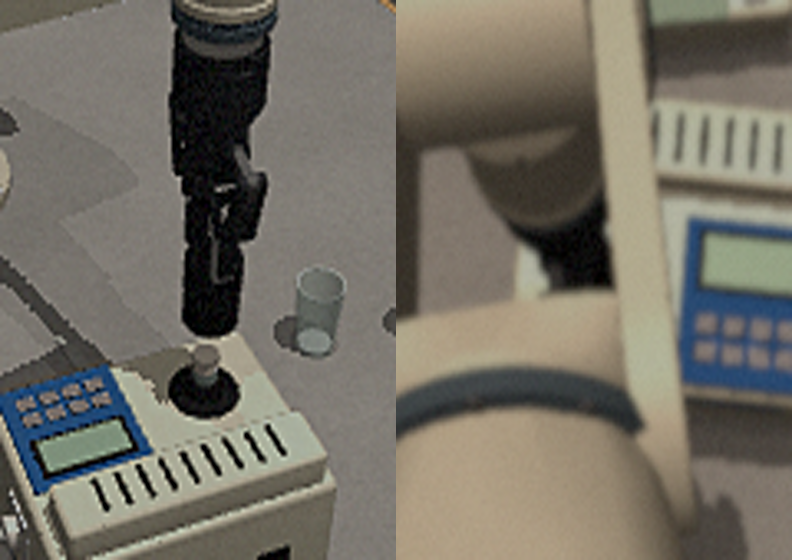

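Scene view: the held cap (rim centre about pixel (294,172)) hangs upright over the vial (292,178). The arm hides the well in the top view. I'll compare the cap and vial axes by circle fits on the scene depth.

```bash
python3 - <<'E'
from h import *
from scipy.optimize import least_squares
np.set_printoptions(precision=1,suppress=True)
def fit(P,R):
    f=least_squares(lambda c:np.hypot(P[:,0]-c[0],P[:,1]-c[1])-R,P[:,:2].mean(0)+[-R/2,R/4],loss="soft_l1");return f.x,np.std(f.fun)
def axis_from_edges(n,g,v,thr,lo,hi,bright):
    row=cv2.GaussianBlur(g,(1,3),0)[v]
    return
for k in(0,1):
    f=np.load(f"pics/scene{k}.npz");W=cloud("scene",f["d"].astype(float));g=f["p"].astype(float).mean(2)
    c=cams.camera_params("scene")
    for nm,X,zl,zh,R in(("cap",(575,77),182,210,25),("cap0",(604,301),8,50,25),("vial",(576,78),127,144,12.5)):
        m=(np.hypot(W[...,0]-X[0],W[...,1]-X[1])<R+9)&(W[...,2]>zl)&(W[...,2]<zh)
        if m.sum()>8: P=W[m];print(k,nm,m.sum(),fit(P,R),P[:,2].min(),P[:,2].max(),"cols",np.nonzero(m)[1].min(),np.nonzero(m)[1].max())
    vt=(np.hypot(W[...,0]-576,W[...,1]-78)<16)&(abs(W[...,2]-147)<3);v,u=np.nonzero(vt);print("vialtop",vt.sum(),u.mean(),v.mean(),ray("scene",u.mean(),v.mean(),147))
g=np.load("pics/scene1.npz")["p"].astype(int).mean(2)
for v in range(160,182,2):print(v,g[v,280:310].astype(int))
print(proj("scene",np.array([575.1,77.4,178.])),proj("scene",np.array([575.1,77.4,147.])))
E
```

```text
0 cap0 154 (array([604.4, 305.1]), np.float64(1.609438088715884)) 8.091283369413945 49.86047809309897 cols 345 361
0 vial 38 (array([575.9,  80.3]), np.float64(1.741710250299659)) 127.14938544747925 143.8933550846269 cols 287 296
vialtop 36 292.1388888888889 178.16666666666666 [578.2  79.2 147. ]
1 cap 134 (array([576. ,  82.1]), np.float64(1.361044736616383)) 182.04418929012576 209.90494116076744 cols 285 302
1 vial 36 (array([576.6,  80.1]), np.float64(1.3767518405527182)) 127.3389995368777 143.5970927614858 cols 288 296
vialtop 39 292.20512820512823 178.4102564102564 [579.3  78.7 147. ]
160 [119 119 124 127 133  64   1   9   0   2   9   8  14   2  35  65  52  34
  35   5  15   0  11  67 136 126 123 119 120 121]
162 [121 121 127 127 133 106   0   0   9   2  15  10  17  15  16   9   1   4
  16   6   3   7   9 109 127 124 120 121 124 122]
164 [118 119 118 122 134  67   0   4  12   0   5   3   3   0   3  19   0  20
  13   6   1   2  45 140 127 124 122 119 119 117]
166 [119 119 124 124 133  65   0   8   1  11  20   0  15  14   6  11   6   6
   4  20   2  18  77 131 123 123 121 123 124 
[... 322 characters left out ...]
1   4  17   0
   3   0  56 110 124 120 120 122 122 118 122 118]
174 [122 121 121 120 122 121 122 125 128 134 133  99  88  63  86  88  98 186
 178 169 162 159 161 142 114 117 119 122 121 122]
176 [116 112 133 118 121 138 167 175 173 131  92  92  90  88 112 148 165 157
 155 156 156 157 157 159 151 124 119 120 123 123]
178 [ 91  92  95  92  88  89  89  82  82  99 100  98 100 100  99  94 132 163
 157 155 156 157 156 157 156 160 146 110 118 121]
180 [ 92  90  92  91  97  97  95  98  72  65  83 102 101  99  92  58 132 164
 161 158 159 156 159 159 159 157 160 155 128 116]
(np.float64(291.69028178254825), np.float64(169.38185995773102)) (np.float64(291.09661369924623), np.float64(177.7640909760233))
```

```bash
python3 - <<'E'
from h import *
from scipy.optimize import least_squares
np.set_printoptions(precision=1,suppress=True)
def circ(P,R=None):
    x0=list(P.mean(0))+([30] if R is None else [])
    f=least_squares(lambda c:np.hypot(P[:,0]-c[0],P[:,1]-c[1])-(c[2] if R is None else R),x0,loss="soft_l1");return f.x,np.std(f.fun)
def contour(n,box,thr,k=8):
    p=np.load(f"pics/{n}0.npz")["p"];u0,v0,u1,v1=box
    g=cv2.resize(p[v0:v1,u0:u1].max(2),None,fx=k,fy=k,interpolation=cv2.INTER_CUBIC)
    cs,_=cv2.findContours((cv2.GaussianBlur(g,(9,9),0)<thr).astype(np.uint8),0,1)
    c=max(cs,key=cv2.contourArea)[:,0].astype(float);return (c+.5)/k-.5+[u0,v0]
for n,box in(("top",(203,145,236,178)),("scene",(275,170,310,200))):
  for thr in(70,90,110):
    c=contour(n,box,thr);P=np.array([ray(n,u,v,110)[:2] for u,v in c])
    if n=="scene": P=P[c[:,1]>187]   # near part, free of the collar and vial
    print("disc",n,thr,len(P),circ(P))
for thr in(60,80):
    c=contour("top",(130,145,162,176),thr);P=np.array([ray("top",u,v,58)[:2] for u,v in c]);print("cap top bbox",c.min(0),c.max(0),P.min(0),P.max(0))
    c=contour("scene",(338,176,368,208),thr);print("cap scene",c.min(0),c.max(0))
print("axis proj of (602.5,301) z29",proj("scene",np.array([602.5,301,29])),proj("top",np.array([602.5,301,58])))
E
python3 - <<'E'
import numpy as np,cv2
p=np.load("pics/scene0.npz")["p"]
q=np.load("pics/top0.npz")["p"]
a=cv2.resize(p[170:215,270:370,::-1],(800,360),interpolation=2);b=cv2.resize(q[140:180,130:240,::-1],(800,291),interpolation=2)
cv2.imwrite("pics/cmp.png",np.vstack([a,b])[:600])
E
```

```text
disc top 70 482 (array([577.1,  78.7,  29.1]), np.float64(0.20157184962119357))
disc top 90 503 (array([577. ,  78.7,  30.4]), np.float64(0.1982597902081782))
disc top 110 521 (array([577. ,  78.7,  31.5]), np.float64(0.21371394811951147))
disc scene 70 207 (array([575.6,  80.1,  32.2]), np.float64(0.49204002444720335))
disc scene 90 210 (array([575.9,  80. ,  32.6]), np.float64(0.47433269140051704))
disc scene 110 211 (array([576.1,  79.9,  33. ]), np.float64(0.4727963902366026))Traceback (most recent call last):
  File "<stdin>", line 18, in <module>
  File "h.py", line 8, in ray
    c=cams.camera_params(n);R=np.array(c["R"]);o=-R.T@c["t"]
ValueError: time passes only in moves, steps and waits
```

View pics/cmp.png

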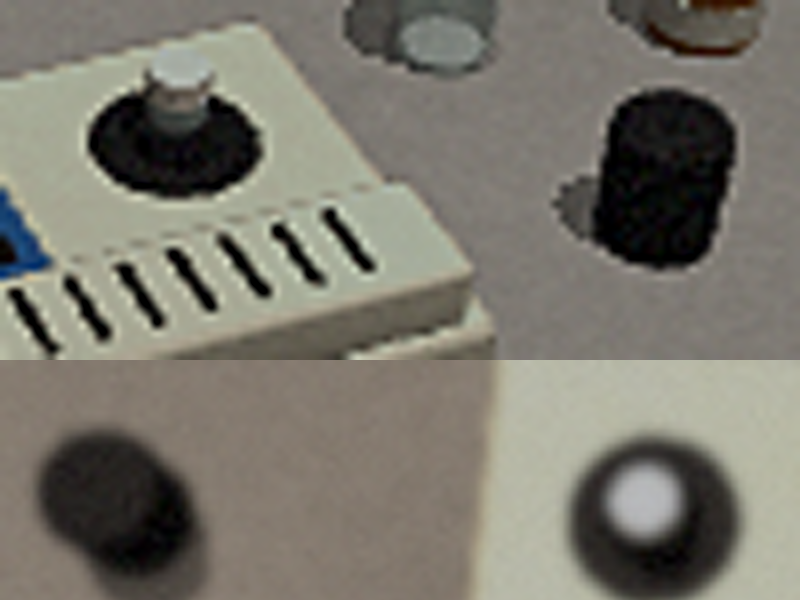

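The 62 mm disc round the well reads (577.0,78.7) from the top and (576,80) from the scene camera, so the well is at about (576.5,79). In the crop the disc centre is at about (175,143). I'll nudge the cap +1 mm in tool y and lower it to just above the collar, then check.

Call:
drive_tool:
  deltas:
    - [0.05, 0.13, 0.5, 0]
    - [0, 0, 1, 0]
    - [0, 0, 1, 0]
    - [0, 0, 1, 0]
    - [0, 0, 0.6, 0]
    - [0, 0, 0.4, 0]
    - [0, 0, 0, 0]
    - [0, 0, 0, 0]

```text
clock: 8.03
eef_pos: [577.0, 79.3, 176.2]
tcp_rot: [-3.141, 0.0, 1.483]
contact_force: [0.7, 0.2, -0.6]
opening: 0.521
```

```bash
python3 - <<'E'
from h import *
p,d=cams.grab_frame("scene");np.savez("pics/scene2.npz",p=p,d=d);top=cams.camera_params("scene")
import pickle;pickle.dump({n:cams.camera_params(n) for n in("scene","top")},open("cam.pkl","wb"))
cv2.imwrite("pics/near2.png",cv2.resize(p[150:205,265:325,::-1],(654,600),interpolation=2))
print(r.sense()["eef_pos"])
E
sed -i 's/^from rig import r,cams/from rig import r,cams\nimport pickle\nC=pickle.load(open("cam.pkl","rb"))/; s/cams.camera_params(n)/C[n]/' h.py
```

```text
[577.27578148  79.26154273 176.57252323]
```

View pics/near2.png

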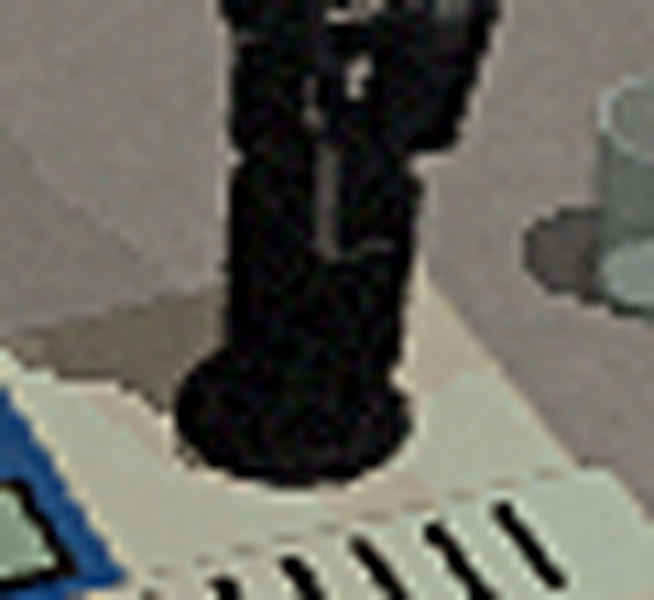

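The cap's sides (224..405 in the crop) sit a little right of the disc (176..412), beyond the lean of the vertical. I'll measure the difference at pixel level.

```bash
python3 - <<'E'
from h import *
np.set_printoptions(precision=2,suppress=True)
g=cv2.GaussianBlur(np.load("pics/scene2.npz")["p"],(1,1),0).max(2).astype(float)
def edges(v,u0):
    row=g[v];a=u0
    while row[a]<70:a-=1
    b=u0
    while row[b]<70:b+=1
    f=lambda i,j:i+(70-row[i])/(row[j]-row[i])*(j-i)
    return f(a,a+1),f(b,b-1)
for v in range(164,196):
    a,b=edges(v,293);print(v,round(a,2),round(b,2),round((a+b)/2,2),round(b-a,2))
for z in(110,128,134,140,150,160):print(z,proj("scene",np.array([576.5,79.3,z])))
for e in([1,0,0],[0,1,0]):print(np.array(proj("scene",np.array([576.5,79.3,134])+e))-proj("scene",np.array([576.5,79.3,134])))
E
```

```text
164 286.7 302.27 294.48 15.57
165 285.96 302.04 294.0 16.08
166 285.64 302.86 294.25 17.22
167 285.52 303.32 294.42 17.8
168 285.53 302.89 294.21 17.37
169 285.51 302.83 294.17 17.32
170 285.35 302.54 293.94 17.19
171 285.36 302.56 293.96 17.2
172 285.37 302.57 293.97 17.2
173 285.37 302.43 293.9 17.06
174 284.89 302.24 293.57 17.35
175 285.38 302.01 293.69 16.63
176 285.13 301.61 293.37 16.48
177 285.18 301.59 293.38 16.42
178 284.7 301.34 293.02 16.64
179 284.72 301.35 293.03 16.64
180 284.73 301.39 293.06 16.66
181 284.76 301.22 292.99 16.47
182 283.69 301.25 292.47 17.56
183 282.41 300.6 291.51 18.19
184 281.42 300.16 290.79 18.73
185 280.66 300.49 290.58 19.83
186 280.43 301.62 291.03 21.19
187 280.28 301.54 290.91 21.26
188 280.64 302.03 291.34 21.39
189 280.8 302.05 291.42 21.25
190 281.34 301.32 291.33 19.98
191 282.45 300.57 291.51 18.12
192 283.31 299.54 291.42 16.24
193 285.71 297.58 291.65 11.88
194 289.6 293.3 291.45 3.7
195 305.0 323.0 314.0 18.0
110 (np.float64(291.1870252203585), np.float64(187.47614253153924))
128 (np.float64(291.5231696654661), np.float64(182.839754817075))
134 (np.float64(291.6367151519314), np.float64(181.27363969560648))
140 (np.float64(291.75102185526873), np.float64(179.69702522897575))
150 (np.float64(291.9432455283758), np.float64(177.04571419470423))
160 (np.float64(292.13764127256104), np.float64(174.36444412404705))
[0.17 0.18]
[ 0.29 -0.09]
```

The single-image comparison puts the cap about 3 mm too far along +y; the top view says about 1 mm. I'll shift it -2.3 mm and feel my way down.

Call:
drive_tool:
  deltas:
    - [-0.12, -0.02, 0, 0]
    - [-0.11, -0.02, 0, 0]
    - [0, 0, 0, 0]
    - [0, 0, 0.3, 0]
    - [0, 0, 0.3, 0]
    - [0, 0, 0.3, 0]
    - [0, 0, 0.2, 0]
    - [0, 0, 0.2, 0]
    - [0, 0, 0, 0]
    - [0, 0, 0, 0]

```text
clock: 8.92
eef_pos: [576.4, 77.0, 163.2]
tcp_rot: [-3.141, 0.0, 1.483]
contact_force: [0.2, 0.2, 0.3]
opening: 0.524
```

Call:
drive_tool:
  deltas:
    - [0, 0, 0.2, 0]
    - [0, 0, 0.2, 0]
    - [0, 0, 0.2, 0]
    - [0, 0, 0.1, 0]
    - [0, 0, 0.1, 0]
    - [0, 0, 0, 0]
    - [0, 0, 0, 0]

```text
clock: 9.5
eef_pos: [576.5, 76.9, 155.3]
tcp_rot: [-3.142, 0.0, 1.483]
contact_force: [0.3, 0.3, -0.3]
opening: 0.523
```

Call:
drive_tool:
  deltas:
    - [0, 0, 0.1, 0]
    - [0, 0, 0.05, 0]
    - [0, 0, 0, 0]
    - [0, 0, 0, 0]

```text
clock: 9.83
eef_pos: [576.5, 76.9, 153.9]
tcp_rot: [3.142, 0.0, 1.483]
contact_force: [-0.7, 0.1, -1.3]
opening: 0.525
```

Call:
drive_tool:
  deltas:
    - [0, 0, 0.05, 0]
    - [0, 0, 0.05, 0]
    - [0, 0, 0, 0]
    - [0, 0, 0, 0]

```text
clock: 10.17
eef_pos: [576.5, 77.0, 152.9]
tcp_rot: [-3.142, -0.0, 1.483]
contact_force: [-0.6, -0.3, -1.4]
opening: 0.525
```

Call:
drive_tool:
  deltas:
    - [0, 0, 0.05, 0]
    - [0, 0, 0.05, 0]
    - [0, 0, 0, 0]
    - [0, 0, 0, 0]

```text
clock: 10.5
eef_pos: [576.5, 77.0, 152.6]
tcp_rot: [3.141, -0.0, 1.483]
contact_force: [-3.7, -0.2, 6.3]
opening: 0.523
```

Contact came at the expected seating height. Releasing and retreating upward.

Call:
drive_tool:
  deltas:
    - [0, 0, 0, 0]
    - [0, 0, 0, 0]
    - [0, 0, 0, 0]
    - [0, 0, 0, 0]
    - [0, 0, 0, 0]
    - [0, 0, 0, 0]
  jaw: 0.05

```text
clock: 11.0
eef_pos: [576.4, 76.9, 151.8]
tcp_rot: [-3.141, 0.0, 1.483]
contact_force: [0.0, -0.6, -1.0]
opening: 0.952
```

Call:
drive_tool:
  deltas:
    - [0, 0, -0.7, 0]
    - [0, 0, -1.5, 0]
    - [0, 0, -2.5, 0]
    - [0, 0, -2.5, 0]
    - [0, 0, -1.5, 0]
    - [-1, 0, -0.5, 0]
    - [-2, 0, 0, 0]
    - [-3, 0, 0, 0]
    - [-3, 0, 0, 0]
    - [-3, 0, 0, 0]
    - [-3, 0, 0, 0]
    - [-3, 0, 0, 0]

```text
clock: 12.0
eef_pos: [559.7, -104.3, 243.4]
tcp_rot: [-3.141, 0.0, 1.483]
contact_force: [0.5, 0.3, 0.2]
opening: 0.951
```

Call:
drive_tool:
  deltas:
    - [-2.5, 0, 0, 0]
    - [-2, 0, 0, 0]
    - [-1, 0, 0, 0]
    - [0, 0, 0, 0]
    - [0, 0, 0, 0]

```text
clock: 12.42
eef_pos: [555.5, -157.2, 243.5]
tcp_rot: [-3.141, -0.001, 1.482]
contact_force: [0.2, -0.5, -0.1]
opening: 0.949
```

```bash
python3 - <<'E'
from h import *
np.set_printoptions(precision=1,suppress=True)
ims=[]
for n,b in(("scene",(205,150,325,250)),("top",(190,110,330,210))):
    p,d=cams.grab_frame(n);np.savez(f"pics/{n}3.npz",p=p,d=d);W=cloud(n,d.astype(float))
    m=(np.hypot(W[...,0]-576.5,W[...,1]-79)<20)&(W[...,2]>120);P=W[m];print(n,m.sum(),np.median(P,0) if m.sum() else "")
    ims.append(cv2.resize(p[b[1]:b[3],b[0]:b[2],::-1],(400,400),interpolation=2))
cv2.imwrite("pics/placed3.png",np.hstack(ims))
s=r.sense();print(s["eef_pos"],s["contact_force"])
E
```

```text
scene 84 [577.4  78.2 168.7]
top 188 [576.9  79.4 167.6]
[ 555.7 -156.2  243.7] [ 1.  -0.2 -0.4]
```

View pics/placed3.png

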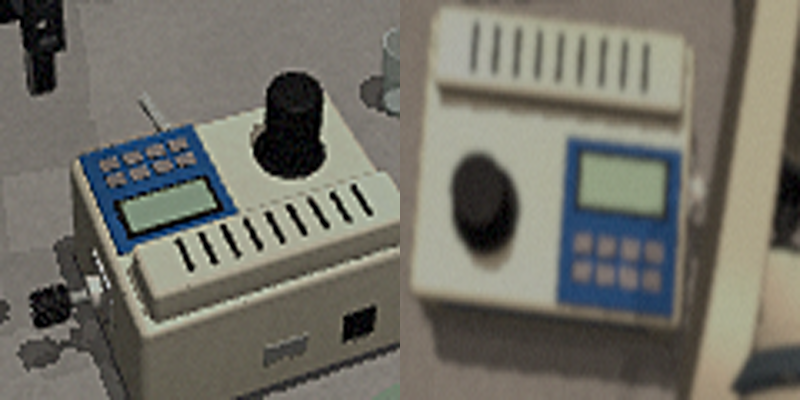

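The cap top reads z≈168, which is deck plus 58 mm, so it is fully seated and centred on the disc. The knob is free at the right (scene crop (50,305)). Next is the knob: its geometry gives a centre of about (590.5,-165), z 66.

Call:
drive_tool:
  deltas:
    - [-0.2, 1.2, 0, 0]
    - [-0.2, 1.4, 0, 0]
    - [-0.13, 1.0, 0, 0]
    - [0, 0, 1.5, 0]
    - [0, 0, 2.5, 0]
    - [0, 0, 2.5, 0]
    - [0, 0, 2.5, 0]
    - [0, 0, 2, 0]
    - [0, 0, 1, 0]
    - [0, 0, 0, 0]
    - [0, 0, 0, 0]

```text
clock: 13.43
eef_pos: [591.5, -165.1, 124.1]
tcp_rot: [-3.141, -0.0, 1.483]
contact_force: [-0.4, 0.3, 0.8]
opening: 0.946
```

```bash
python3 - <<'E'
from h import *
np.set_printoptions(precision=1,suppress=True)
s=r.sense();print(s["eef_pos"],s["contact_force"])
p,d=cams.grab_frame("scene");W=cloud("scene",d.astype(float))
cv2.imwrite("pics/knob4.png",cv2.resize(p[170:260,180:280,::-1],(660,594),interpolation=2))
# knob in the first pictures: dark, clear of the case
for n,box in(("top",(297,148,320,172)),("scene",(208,216,228,240))):
    f=np.load(f"pics/{n}0.npz");u0,v0,u1,v1=box;m=np.zeros(f["d"].shape,bool);m[v0:v1,u0:u1]=f["p"][v0:v1,u0:u1].max(2)<55
    W0=cloud(n,f["d"].astype(float));m&=(W0[...,2]>50)&(W0[...,2]<90);P=W0[m];print(n,m.sum(),np.percentile(P,[3,50,97],axis=0))
E
```

```text
[ 591.5 -165.1  124.1] [-0.4  0.3  0.8]
top 73 [[ 580.5 -178.4   74. ]
 [ 588.5 -164.3   77.6]
 [ 600.4 -150.9   80.7]]
scene 100 [[ 587.1 -181.6   62.5]
 [ 600.  -167.3   75.4]
 [ 606.  -151.8   81.8]]
```

View pics/knob4.png

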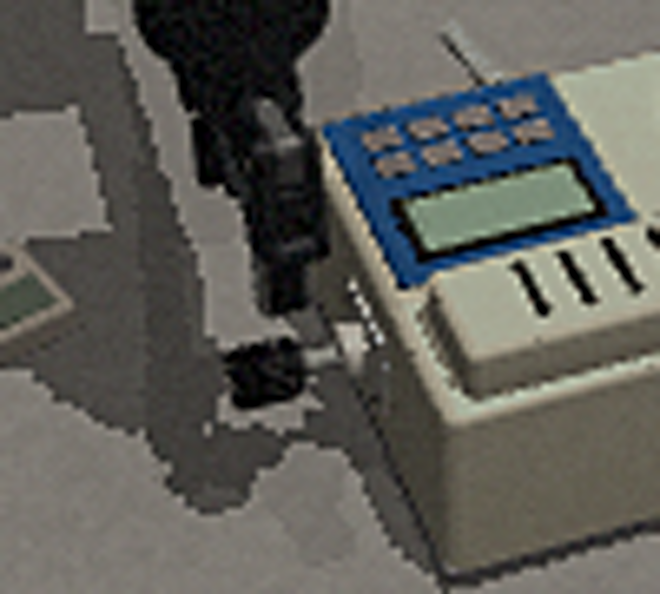

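Scene crop: the fingers stand above and astride the knob at (265,372), clear of the case. Descending and gripping.

Call:
drive_tool:
  deltas:
    - [0, -0.08, 1, 0]
    - [0, 0, 1.5, 0]
    - [0, 0, 1.5, 0]
    - [0, 0, 1, 0]
    - [0, 0, 0.6, 0]
    - [0, 0, 0.4, 0]
    - [0, 0, 0, 0]
    - [0, 0, 0, 0]

```text
clock: 14.15
eef_pos: [590.8, -165.6, 64.3]
tcp_rot: [3.141, 0.0, 1.483]
contact_force: [-1.3, 0.2, -0.2]
opening: 0.949
```

Call:
drive_tool:
  deltas:
    - [0, 0, 0, 0]
    - [0, 0, 0, 0]
    - [0, 0, 0, 0]
    - [0, 0, 0, 0]
    - [0, 0, 0, 0]
    - [0, 0, 0, 0]
    - [0, 0, 0, 0]
    - [0, 0, 0, 0]
    - [0, 0, 0, 0]
    - [0, 0, 0, 0]
  jaw: 1
  force: 80

```text
clock: 14.98
eef_pos: [590.6, -165.6, 64.4]
tcp_rot: [3.141, 0.0, 1.483]
contact_force: [-1.6, -0.1, 4.8]
opening: 0.195
```

Call:
drive_tool:
  deltas:
    - [-0.2, 0, 0, 0]
    - [-0.3, 0, 0, 0]
    - [-0.3, 0, 0, 0]
    - [-0.3, 0, 0, 0]
    - [-0.3, 0, 0, 0]
    - [-0.2, 0, 0, 0]
    - [0, 0, 0, 0]
    - [0, 0, 0, 0]

```text
clock: 15.65
eef_pos: [589.0, -180.5, 64.4]
tcp_rot: [-3.141, -0.001, 1.482]
contact_force: [-1.8, 6.4, 7.0]
opening: 0.201
```

Call:
drive_tool:
  deltas:
    - [-0.3, 0, 0, 0]
    - [-0.3, 0, 0, 0]
    - [-0.3, 0, 0, 0]
    - [-0.3, 0, 0, 0]
    - [-0.2, 0, 0, 0]
    - [-0.2, 0, 0, 0]
    - [0, 0, 0, 0]
    - [0, 0, 0, 0]
    - [0, 0, 0, 0]

```text
clock: 16.4
eef_pos: [587.5, -195.7, 64.3]
tcp_rot: [-3.141, -0.002, 1.482]
contact_force: [-2.9, 9.0, 8.7]
opening: 0.196
```

```bash
python3 - <<'E'
from h import *
np.set_printoptions(precision=1,suppress=True)
F=[];
for k in range(6):
    p,d=cams.grab_frame("scene");s=r.sense();F.append(np.r_[s["eef_pos"],s["contact_force"]])
print(np.mean(F,0))
np.savez("pics/scene5.npz",p=p,d=d)
cv2.imwrite("pics/pull5.png",cv2.resize(p[205:245,200:255,::-1],(790,575),interpolation=2))
dirn=np.array([-.0879,-.9961]);dy=(np.mean(F,0)[:2]-[590.6,-165.6])@dirn;print("travel",dy)
E
```

```text
[ 587.5 -195.6   64.4   -1.6    9.7    8.4]
travel 30.191807719447855
```

View pics/pull5.png

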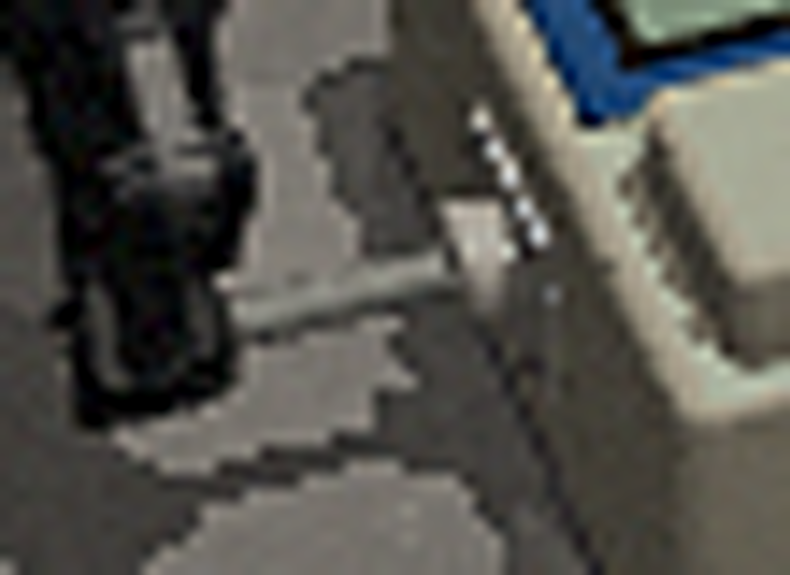

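The rod is out about 30 mm; the TCP travel of 30.2 mm agrees with the spring force of 9.7 N. The last 1.8 mm remains.

Call:
drive_tool:
  deltas:
    - [-0.09, 0, 0, 0]
    - [-0.09, 0, 0, 0]
    - [0, 0, 0, 0]
    - [0, 0, 0, 0]
    - [0, 0, 0, 0]

```text
clock: 17.12
eef_pos: [587.3, -197.3, 64.3]
tcp_rot: [-3.141, -0.003, 1.482]
contact_force: [-1.8, 10.8, 8.3]
opening: 0.2
```

```bash
python3 - <<'E'
from h import *
np.set_printoptions(precision=2,suppress=True)
F=[];G=[]
for k in range(12):
    p,d=cams.grab_frame("scene");G.append(p.astype(float));s=r.sense();F.append(np.r_[s["eef_pos"],s["contact_force"]])
m=np.mean(F,0);print(m,np.std(F,0));u=np.array([-.0879,-.9961])
print("travel",(m[:2]-[590.6,-165.6])@u,"from force",(-(m[3:5]@u)-3.3)/.219)
g=np.mean(G,0)
cv2.imwrite("pics/pull6.png",cv2.resize(g[210:240,210:250,::-1].astype(np.uint8),(800,600),interpolation=2))
# brightness along the rod, knob end -> bush
q=g.mean(2).astype(np.float32);W0=np.array([590.5,-165,66.])
b=np.array([590.5+.0879*34,-165+.9961*34,66])   # bush face from geometry
for t in range(-14,7,1):
    X=b-np.array([-.0879,-.9961,0])*t+[3,0,4];uv=proj("scene",X);print(t,round(float(cv2.getRectSubPix(q,(1,1),tuple(map(float,uv)))[0,0])),end=" | ")
E
```

```text
[ 587.31 -197.32   64.36   -1.65    9.98    8.31] [0.02 0.01 0.01 0.61 0.4  0.65]
travel 31.88793044469235 from force 29.653806485060727
-14 141 | -13 137 | -12 133 | -11 130 | -10 128 | -9 129 | -8 130 | -7 133 | -6 136 | -5 141 | -4 146 | -3 130 | -2 91 | -1 55 | 0 56 | 1 92 | 2 132 | 3 157 | 4 161 | 5 163 | 6 166 |
```

View pics/pull6.png

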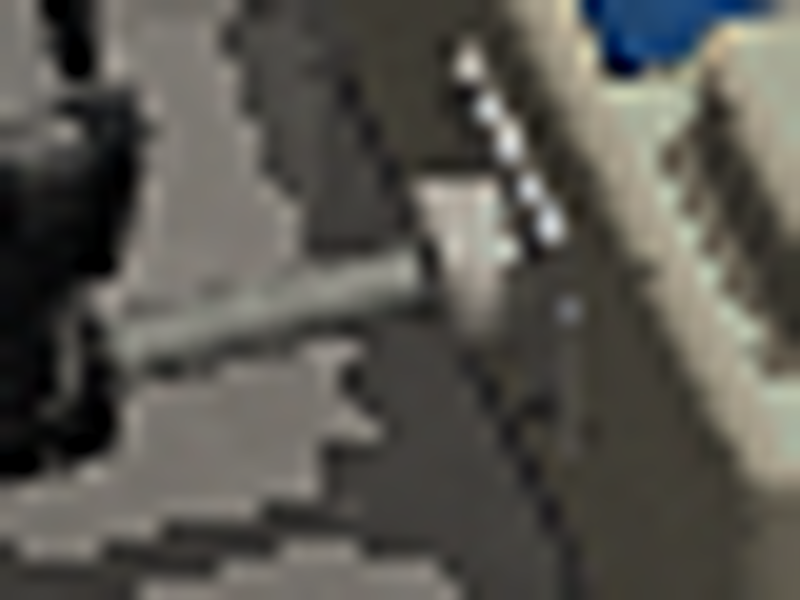

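```bash
python3 - <<'E'
from h import *
b=np.array([590.5+.0879*34,-165+.9961*34,66])
g5=np.load("pics/scene5.npz")["p"].astype(np.float32).mean(2);g0=np.load("pics/scene0.npz")["p"].astype(np.float32).mean(2);g6=cams.grab_frame("scene")[0].astype(np.float32).mean(2)
for nm,q in(("0",g0),("5",g5),("6",g6)):
    print(nm,[round(float(np.mean([cv2.getRectSubPix(q,(1,1),tuple(map(float,proj("scene",b+np.array([.0879,.9961,0])*t+[3,0,h]))))[0,0] for h in(2,3,4,5)]))) for t in range(-12,7)])
E
```

```text
0 [142, 137, 133, 132, 134, 137, 141, 144, 147, 133, 103, 70, 69, 99, 133, 156, 163, 167, 169]
5 [128, 125, 122, 123, 124, 127, 130, 133, 135, 122, 95, 67, 67, 96, 128, 150, 156, 160, 162]
6 [129, 126, 124, 125, 126, 127, 131, 135, 139, 122, 88, 53, 53, 88, 125, 150, 156, 160, 164]
```

The profile barely separates the ring from the dark edge of the bush bore. I'll check the travel independently by the length of bare rod showing, and average the force for longer.

```bash
python3 - <<'E'
from h import *
np.set_printoptions(linewidth=200)
b=np.array([590.5+.0879*34,-165+.9961*34,66]);F=[];G=[]
for k in range(30):
    p=cams.grab_frame("scene")[0];G.append(p.astype(np.float32).mean(2));F.append(r.sense()["contact_force"])
F=np.array(F);print("F",F.mean(0),F.std(0)/30**.5)
gs={"0":np.load("pics/scene0.npz")["p"].astype(np.float32).mean(2),"5":np.load("pics/scene5.npz")["p"].astype(np.float32).mean(2),"6":np.mean(G,0)}
np.save("pics/g6.npy",gs["6"])
for nm,q in gs.items():
  for h in(-4,-2,0,2,4):
    L=np.arange(12,62,.25);pr=np.array([cv2.getRectSubPix(q,(1,1),tuple(map(float,proj("scene",b-np.array([.0879,.9961,0])*t+[3,0,h]))))[0,0] for t in L])
    lo=L[(pr<75)&(L>14)];print(nm,h,"first dark beyond",lo.min() if len(lo) else None, pr[(L>=(14 if nm=="0" else 44))][:52:4].astype(int))
E
```

```text
F [-1.6254686   9.89896093  8.4931895 ] [0.0716462  0.09348909 0.09252575]
0 -4 first dark beyond 14.25 [44 37 33 30 24 15 15 19 25 28 31 34 27]
0 -2 first dark beyond 14.25 [68 53 39 28 19 13 10 10 11 13 14 17 19]
0 0 first dark beyond 15.25 [91 77 62 46 32 20 19 17 14  9  5  0 11]
0 2 first dark beyond 16.5 [113  97  80  60  41  27  29  29  28  23  19  15  19]
0 4 first dark beyond 17.0 [134 116  96  70  47  31  31  32  33  31  29  28  28]
5 -4 first dark beyond 14.25 [95 78 58 40 26 11 13 21 26 23 18 14 18]
5 -2 first dark beyond 14.25 [69 62 51 39 26 13 20 34 47 44 36 30 27]
5 0 first dark beyond 44.0 [74 63 53 39 28 17 28 40 52 45 38 33 29]
5 2 first dark beyond 46.0 [97 85 73 53 35 22 33 44 53 43 34 27 24]
5 4 first dark beyond 46.75 [116 106  91  64  40  27  37  47  53  47  39  30  22]
6 -4 first dark beyond 14.25 [100  95  87  73  59  42  28  17   7  14  26  35  37]
6 -2 first dark beyond 14.25 [77 83 86 71 54 38 28 19  8 23 41 57 46]
6 0 first dark beyond 47.0 [84 88 92 69 48 29 23 17 10 32 53 74 51]
6 2 first dark beyond 47.75 [109 113 114  90  66  43  31  21  17  41  65  80  55]
6 4 first dark beyond 48.75 [125 129 130 112  90  68  50  34  29  48  68  76  53]
```

The rod's bare length grew by about 31.75 mm, matching the 31.9 mm of TCP travel, so the knob did not slip and it stands at the mark. Handing in.

```bash
python3 -c "
from rig import r,job
s=r.sense();print(s['clock'],s['eef_pos'],s['opening'])
print(job.sign_off())"
```

```text
19.2667 [ 587.29415085 -197.32224586   64.35667534] 0.19680188225899298
the job is handed in; nothing more can be done
None
```

I put the cap over the well and released it. Only then did I pull the shutter knob straight out to the mark. The job was handed in at 19.3 s with the gripper still holding the knob at 80 N.

**Cap:** its top reads 168–169 mm in both cameras, against the 168 mm expected for a cap fully down on the deck. It looks centred on the well.

**Shutter:** the gripper travelled 31.9 mm, and the bare rod in the picture lengthened by about 31.75 mm. The mark is at 32 mm, and the two figures show no sign of slipping.

**Checks that disagreed or were weak:**
- **Force:** the spring force read about 10 N, which would mean only about 29–30 mm of travel. I put this down to a small offset in the force sensor.
- **Ring:** a dark band shows at the bush's face. At this resolution it is hard to tell from the dark line already there with the shutter shut, so I relied on the travel.
- **Cap sideways:** while lowering the cap, the two cameras disagreed on its sideways position by about 2 mm. I took a middle value, and it went over the collar without noticeable force.
- **Bystanders:** I kept the arm clear of the other things on the bench and felt no unexpected contact, but I did not re-measure where they stand.

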